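# Feel for the scale's battery catch

### The job

The bench scale lies face down and its batteries need changing. Of the three look-alike flush discs in its flat underside only one is the battery-door catch and the other two are blind: feel with a fingertip for the disc that gives, press it down until the battery door springs open, then let it go and take the hand away. Press gently, never bearing hard on anything, and leave the batteries, jar and dough scraper where they are; nothing is to be picked up.

Things in the scene. Friction and masses are not known exactly. Their poses are not given: they have to be found in the camera images.
- scale: Heavy bench scale lying face down, immovable: steel pan (270 x 290 mm) below, pale plastic body 250 (x) x 270 (y) mm. Origin: centre of its underside at table height; z up, x from the row of discs to the battery door. Flat panel on top, 55 mm up, with four rubber feet (20 mm across, 8 mm tall) at x +-108, y +-118 mm. In it three like grey discs in a row: x -60, y -75, 0, +75 mm.
- disc_right (a point): Centre of the face, at rest, of the disc at y = -75 mm on the scale. All three discs look alike: round, grey, 46 mm across in a 48 mm hole, face 1.5 mm below the panel. One, differing from start to start, is the catch; the other two are rigid. This point is fixed to the scale and does not sink with the disc.
- disc_mid (a point): The same for the middle disc, at y = 0: catch or blind.
- disc_left (a point): The same for the disc at y = +75 mm: catch or blind.
- door_edge (a point): Middle of the battery door's free edge, nearest the discs. The door is a grey plate 77 (x) x 126 (y) mm lying flush in the panel, from x = 14 to 91 mm on the scale.
- catch (a joint): How far the catch disc is pressed straight down (m): 0 at rest, 0.006 at the bottom; it lets the door go at about 0.004. Sprung: about 2.4 N to start, 4.8 N at 4 mm, 6 N at the bottom; it comes back up when let go. The number does not tell which of the discs is the catch.
- door (a joint): Opening angle of the battery door (rad): about 0 shut, 1.3 fully open. Hinged along its edge farthest from the discs; when the catch is pressed it springs up by itself in about half a second, the edge nearest the discs rising and swinging away from them, and stays open.
- cell_a: A loose fresh battery standing on the table beside the scale, 33 mm across, 60 mm tall, brass and black. Origin: centre of its underside. Leave alone.
- cell_b: A second battery, the same.
- jar: A loose jar with a red cap standing on the table, 64 mm across, 85 mm tall. Origin: centre of its underside. Leave alone.
- scraper: A loose blue plastic dough scraper lying on the table, about 115 x 120 mm, 14 mm tall at its wooden handle. Origin: under its centre, at table height. Leave alone.

How it is judged:
By the outcome, as a careful person would: the job done as asked, in the order asked, and still so for the second after the job is handed in, with the robot touching nothing.
It also fails if it takes over 42 s, if anything falls off the work surface, if the arm or the gripper's body presses on something with over 40 N, if the wrist force passes 120 N, or if a joint passes its speed limit or range.

### The arm

A 6-joint arm with a two-finger parallel gripper is mounted at the origin on the work surface. World frame = base frame: x ahead of the robot, y to its left, z up, the work surface at z = 0. Lengths are in m, angles in rad, forces in N, time in s.
With the tool pointing down it reaches from about 0.375 to 0.975 m from the base axis. Payload 3.8 kg.
Tool frame: the origin (TCP) lies midway between the tips of the shut fingers; the grasp point (between the pads) lies 19 mm behind it; z points along the fingers, y is the direction in which the jaws open and shut (so a half turn about z gives the same grasp; the last joint's range is limited). The gripper opens to 85 mm and grips with 20 to 120 N. Pads are 22 mm wide; open, the fingers measure 114 mm over their backs; the gripper's body (76 mm by 85 mm) begins 54 mm behind the grasp point. The pads swing forward as they close: fully open they stand 13 mm farther back than shut.
Start: joints at [-1.331, 0.264, 1.604, -0, 1.274, -0.037], TCP at [0.184, -0.649, 0.231] pointing down, gripper open.
Joint ranges: [-2.63, 2.63], [-0.94, 2.18], [0.31, 2.57], [-1.31, 4.45], [0, 2.66], [-2.55, 2.55]. Speed limits (rad/s): [2.57, 2.57, 3.14, 3.14, 3.14, 3.14].

### API

Orientations are given as a rotation vector (axis times angle).
In Python, from workcell import bot gives the robot as it stands. The module is installed in compiled form; this text tells all that it offers.
- The arm moves only by the tool play_rows, never from a script. Its argument "series" is a list of rows, each an object with "translation": the shift along the tool's x, y, z in m, a list of three; "spin": the turn about the tool's z in units of 5 degrees (1.0 is 5 degrees). In form: [{"translation": [dx, dy, dz], "spin": spin}, ...]. A call has 1 to 5 rows; each row shifts and turns the commanded pose from where the row before left it, along the tool's axes as they then stand; what a row does not reach is not made up. A row lasts 1/10 s, in which the tool goes at most 50 mm and 8.59 degrees, less where a joint would pass 70% of its speed; a pose out of reach is approached as far as the arm can. A call is refused whole if a number of a shift passes 0.05 or a number of a turn 1, either way. A call with a gripper value outside its range is refused whole. "jaw" is the gripper's target within -1 to 1 (fully open at 1, half-way at 0, shut at -1), set as the call begins (left out, the last holds). The fingers move at their own pace and stop on an object; "force" is the grip in N (left out, the last holds). Time passes only in rows, so rows that do not move let the fingers close. It gives the time, the measured TCP pose, the force and the opening at its end, in the units of the state.
- bot.read_state(): the state, without advancing time (a new reading comes with each control period).
- bot.read_camera(name): name is "scene" or "top" or "wrist"; returns the picture (480x640x3 uint8, blue, green, red); there is no depth.
- bot.get_calibration(name): a dict with "fov_y" (degrees; the focal length in pixels is half the picture's height over the tangent of half this angle, whatever the lens; pixels are square), "cx", "cy" (the principal point, pixels), "R" (3x3) and "t" (3): a world point X has camera coordinates R X + t. Camera axes: x right, y down, z forward; pixel columns grow to the right and rows downward; lengths in m; the calibration is good to about 2 mm. A picture is of the moment at which its call begins: read the wrist's pose just before it. get_calibration takes no time and is no camera call; for the wrist camera it gives the pose at the moment of the call.
- bot.finish_job(): hands the job in, once; it reports no verdict.
The state is a dict: "time": time; "q": joint angles; "joint_vel": joint speeds; "joint_torque": joint torques, N m; "tool_pos": TCP position; "tcp_rot": TCP orientation; "wrist_force": force on the tool from outside, world axes, zero at the start; "torque": the same for the moment, N m; "width": opening from 0.0 (shut) to 1.0 (fully open).
Only numpy, scipy, OpenCV 4.12 (cv2) and the standard library are available. Lean on these libraries where they do the work, as an engineer would, in place of code of your own. Each camera call takes 0.05 s, during which the arm holds its last target. There are 200 camera calls.

## Working session

There is one attempt and no reset: what is moved stays moved. The work goes in short steps, Python scripts to look and compute and a tool call to move; the robot and the scene stay as the last step left them, time stands still between calls to the robot, and variables do not carry over. Pictures are saved under pics/ and viewed, about 8 in all and at most 12, crops included, and the job is handed in when it is done.

Besides the shell and the picture viewer there is one more tool, called after "Emit:" as a command line: name --argument value ..., lists and objects as JSON in quotes. play_rows: Moves the arm, as the interface text tells. Its arguments: {"type":"object","properties":{"series":{"type":"array","items":{"type":"object","properties":{"translation":{"type":"array","items":{"type":"number"}},"spin":{"type":"number"}}}},"jaw":{"type":"number"},"force":{"type":"number"}},"required":["series"]}

```bash
mkdir -p pics; python3 - <<'E'
from workcell import bot
import cv2,numpy as np
s=bot.read_state();print({k:np.round(v,3) for k,v in s.items()})
for n in("top","scene"):
    c=bot.get_calibration(n);print(n,c);cv2.imwrite(f"pics/{n}0.png",bot.read_camera(n))
E
```

```text
{'time': np.float64(0.0), 'q': array([-1.331,  0.265,  1.605, -0.   ,  1.274, -0.037]), 'joint_vel': array([-0.   ,  0.   ,  0.001,  0.001,  0.002, -0.001]), 'joint_torque': array([-3.0000e-03, -5.1512e+01, -3.6732e+01, -0.0000e+00,  1.3000e-02,
       -0.0000e+00]), 'tool_pos': array([ 0.184, -0.649,  0.23 ]), 'tcp_rot': array([-3.109, -0.433,  0.   ]), 'wrist_force': array([ 0.931, -0.137,  0.069]), 'torque': array([ 0.011,  0.018, -0.   ]), 'width': np.float64(1.005)}
top {'fov_y': 51.84896396385996, 'cx': 318.0320736046596, 'cy': 248.25972143179234, 'R': array([[-1.79982932e-03, -9.99897926e-01,  1.41738616e-02],
       [-9.92362702e-01,  3.76815746e-05, -1.23354228e-01],
       [ 1.23341103e-01, -1.42876281e-02, -9.92261476e-01]]), 't': array([0.05064675, 0.60327257, 0.95698766])}
scene {'fov_y': 49.36031363391322, 'cx': 313.1781411853527, 'cy': 244.16284580757718, 'R': array([[ 0.6595126 ,  0.75168736,  0.00304024],
       [ 0.43308592, -0.37666729, -0.81887626],
       [-0.61439378,  0.5413759 , -0.57396204]]), 't': array([-0.44844393, -0.17429374,  1.27262358])}
```

View pics/top0.png

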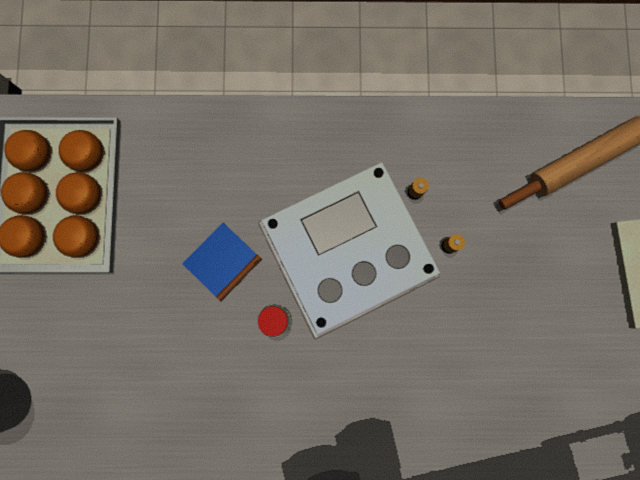

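View pics/scene0.png

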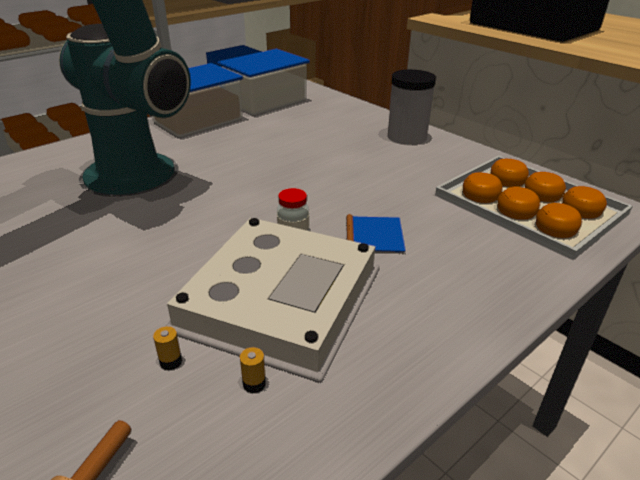

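The top view shows three discs at about (330,290), (364,273) and (398,257), the door at (339,223), and feet at (272,223), (378,173), (428,268) and (321,322). The jar is at (273,321), left of the scale, and the cells are to its right.

```bash
cat >h.py <<'E'
from workcell import bot
import cv2,numpy as np
from scipy.spatial.transform import Rotation as Ro
def ray(c,u,v,z):
    f=240/np.tan(np.radians(c["fov_y"]/2)); R=np.array(c["R"]);t=np.array(c["t"])
    o=-R.T@t; d=R.T@np.array([(u-c["cx"])/f,(v-c["cy"])/f,1]); return o+d*(z-o[2])/d[2]
def proj(c,X):
    f=240/np.tan(np.radians(c["fov_y"]/2)); p=np.array(c["R"])@X+c["t"]; return p[:2]/p[2]*f+[c["cx"],c["cy"]]
def tool(X):
    s=bot.read_state(); R=Ro.from_rotvec(s["tcp_rot"]); return R.inv().apply(np.array(X)-s["tool_pos"])
E
python3 - <<'E'
from h import *
c=bot.get_calibration("top");s=bot.read_state()
print(Ro.from_rotvec(s["tcp_rot"]).as_matrix().round(3))
P=[]
for n,u,v,z in[("A",330,290,.0535),("B",364,273,.0535),("C",398,257,.0535),("door",339,223,.055),("f1",272,223,.063),("f2",378,173,.063),("f3",428,268,.063),("f4",321,322,.063),("jar",273,321,.085),("cb",456,242,.06)]:
    X=ray(c,u,v,z);print(n,X.round(4),tool(X+[0,0,.0]).round(3))
    if n in"ABC":print("  scene px",proj(bot.get_calibration("scene"),X).round(1))
E
```

```text
[[ 0.962  0.273 -0.   ]
 [ 0.273 -0.962  0.002]
 [ 0.    -0.002 -1.   ]]
A [0.5188 0.027  0.0535] [ 0.506 -0.558  0.178]
  scene px [265.4 242.2]
B [ 0.5522 -0.0401  0.0535] [ 0.52  -0.484  0.178]
  scene px [245.4 265.6]
C [ 0.5838 -0.108   0.0535] [ 0.532 -0.411  0.177]
  scene px [221.7 291.9]
door [0.6517 0.0085 0.055 ] [ 0.629 -0.504  0.176]
f1 [0.6502 0.1411 0.063 ] [ 0.664 -0.632  0.168]
f2 [ 0.7519 -0.0698  0.063 ] [ 0.704 -0.401  0.168]
f3 [ 0.5612 -0.1647  0.063 ] [ 0.495 -0.362  0.168]
f4 [0.4571 0.045  0.063 ] [ 0.452 -0.592  0.168]
jar [0.4597 0.1356 0.085 ] [ 0.479 -0.679  0.147]
cb [ 0.6129 -0.2224  0.06  ] [ 0.529 -0.293  0.171]
```

Both views agree on the discs to about 1 px, so I'm setting out for disc C, the nearest.

Emit:
play_rows --jaw -1 --force 20 --series '[{"translation": [0.035,-0.027,0],"spin": 0},{"translation": [0.035,-0.027,0],"spin": 0},{"translation": [0.035,-0.027,0],"spin": 0},{"translation": [0.035,-0.027,0],"spin": 0},{"translation": [0.035,-0.027,0],"spin": 0}]'

```text
time: 0.6
tool_pos: [0.3164, -0.4698, 0.2307]
tcp_rot: [-3.111, -0.433, 0.0]
wrist_force: [1.1, 0.6, 0.1]
width: 0.144
```

Emit:
play_rows --series '[{"translation": [0.035,-0.027,0],"spin": 0},{"translation": [0.035,-0.027,0],"spin": 0},{"translation": [0.035,-0.027,0],"spin": 0},{"translation": [0.035,-0.027,0],"spin": 0},{"translation": [0.035,-0.027,0],"spin": 0}]'

```text
time: 1.1
tool_pos: [0.4478, -0.2921, 0.2309]
tcp_rot: [-3.111, -0.433, 0.001]
wrist_force: [0.1, 0.3, 0.1]
width: 0.0
```

Emit:
play_rows --series '[{"translation": [0.035,-0.027,0],"spin": 0},{"translation": [0.035,-0.027,0],"spin": 0},{"translation": [0.035,-0.027,0],"spin": 0},{"translation": [0.035,-0.027,0.02],"spin": 0},{"translation": [0.0,0.0,0],"spin": 0}]'

```text
time: 1.6
tool_pos: [0.5532, -0.1469, 0.2083]
tcp_rot: [-3.107, -0.441, 0.005]
wrist_force: [0.2, 0.2, -0.8]
width: 0.0
```

```bash
python3 - <<'E'
from h import *
c=bot.get_calibration("wrist");im=bot.read_camera("wrist");cv2.imwrite("pics/w1.png",im)
s=bot.read_state();print(s["time"],s["tool_pos"].round(4),s["width"],s["wrist_force"].round(2))
g=cv2.cvtColor(im,cv2.COLOR_BGR2HSV)
for n,X in zip("ABC",([.5188,.027,.0535],[.5522,-.0401,.0535],[.5838,-.108,.0535])):print(n,proj(c,np.array(X)).round(1),tool(X).round(4))
print("tcp px",proj(c,s["tool_pos"]).round(1))
E
```

```text
1.65 [ 0.5522 -0.1491  0.209 ] -0.0013403631394452744 [-0.47  0.38 -0.56]
A [105.5 200. ] [ 0.0173 -0.178   0.1559]
B [192.6 183.9] [ 0.0308 -0.1043  0.1557]
C [282.8 169.8] [ 0.0423 -0.0303  0.1554]
tcp px [321.4 314.2]
```

View pics/w1.png

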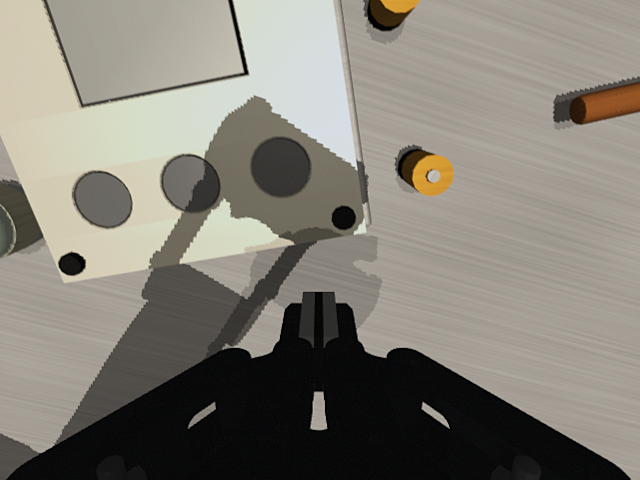

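The wrist view shows the discs at (103,199), (190,183) and (281,167), within 3 px of prediction. Next I go above C.

Emit:
play_rows --series '[{"translation": [0.021,-0.015,0.02],"spin": 0},{"translation": [0.021,-0.015,0.035],"spin": 0},{"translation": [0.0,0,0.035],"spin": 0},{"translation": [0,0,0.03],"spin": 0},{"translation": [0,0,0.01],"spin": 0}]'

```text
time: 2.15
tool_pos: [0.5812, -0.1117, 0.0774]
tcp_rot: [-3.11, -0.432, 0.011]
wrist_force: [-0.4, -0.2, -0.3]
width: -0.004
```

Emit:
play_rows --series '[{"translation": [0,0,0.003],"spin": 0},{"translation": [0,0,0],"spin": 0},{"translation": [0,0,0],"spin": 0}]'

```text
time: 2.45
tool_pos: [0.5861, -0.1123, 0.0804]
tcp_rot: [3.11, 0.432, 0.005]
wrist_force: [0.5, -1.5, 1.0]
width: 0.002
```

```bash
python3 - <<'E'
from h import *
s=bot.read_state();print(s["time"],s["tool_pos"].round(4),s["wrist_force"].round(2))
for n,X in zip("ABC",([.5188,.027,.0535],[.5522,-.0401,.0535],[.5838,-.108,.0535])):print(n,tool(X).round(4))
E
```

```text
2.45 [ 0.5861 -0.1123  0.0804] [ 0.49 -1.47  0.99]
A [-0.0269 -0.1525  0.0266]
B [-0.013  -0.0788  0.0268]
C [-0.0012 -0.0049  0.0269]
```

Emit:
play_rows --series '[{"translation": [-0.001,-0.004,0.01],"spin": 0},{"translation": [0,0,0.007],"spin": 0},{"translation": [0,0,0],"spin": 0},{"translation": [0,0,0],"spin": 0}]'

```text
time: 2.85
tool_pos: [0.5823, -0.1077, 0.0609]
tcp_rot: [-3.111, -0.434, 0.001]
wrist_force: [0.5, 0.1, -0.2]
width: 0.001
```

Emit:
play_rows --series '[{"translation": [0,0,0.0015],"spin": 0},{"translation": [0,0,0.0015],"spin": 0},{"translation": [0,0,0],"spin": 0}]'

```text
time: 3.15
tool_pos: [0.5826, -0.1079, 0.0581]
tcp_rot: [-3.111, -0.433, 0.0]
wrist_force: [-0.5, -0.3, -0.3]
width: 0.0
```

Emit:
play_rows --series '[{"translation": [0,0,0.0015],"spin": 0},{"translation": [0,0,0.001],"spin": 0},{"translation": [0,0,0],"spin": 0}]'

```text
time: 3.45
tool_pos: [0.5825, -0.1078, 0.0556]
tcp_rot: [-3.111, -0.433, 0.0]
wrist_force: [-0.5, -0.0, -0.8]
width: -0.003
```

Emit:
play_rows --series '[{"translation": [0,0,0.001],"spin": 0},{"translation": [0,0,0],"spin": 0},{"translation": [0,0,0],"spin": 0}]'

```text
time: 3.75
tool_pos: [0.5826, -0.1079, 0.0548]
tcp_rot: [-3.112, -0.433, 0.0]
wrist_force: [0.3, -0.0, 0.1]
width: 0.005
```

Emit:
play_rows --series '[{"translation": [0,0,0.001],"spin": 0},{"translation": [0,0,0],"spin": 0},{"translation": [0,0,0],"spin": 0}]'

```text
time: 4.05
tool_pos: [0.5826, -0.1079, 0.0537]
tcp_rot: [-3.112, -0.433, 0.0]
wrist_force: [0.1, -0.4, 0.7]
width: 0.001
```

Emit:
play_rows --series '[{"translation": [0,0,0.0005],"spin": 0},{"translation": [0,0,0],"spin": 0},{"translation": [0,0,0],"spin": 0}]'

```text
time: 4.35
tool_pos: [0.5827, -0.1079, 0.0536]
tcp_rot: [3.112, 0.433, 0.0]
wrist_force: [-0.7, 0.8, 2.8]
width: -0.003
```

Contact at about 0.0536 m. A little more, to tell the spring from a rigid disc.

Emit:
play_rows --series '[{"translation": [0,0,0.0005],"spin": 0},{"translation": [0,0,0],"spin": 0},{"translation": [0,0,0],"spin": 0}]'

```text
time: 4.65
tool_pos: [0.5827, -0.1079, 0.0529]
tcp_rot: [3.112, 0.433, 0.0]
wrist_force: [-0.8, 0.8, 2.6]
width: 0.002
```

Emit:
play_rows --series '[{"translation": [0,0,0.001],"spin": 0},{"translation": [0,0,0],"spin": 0},{"translation": [0,0,0],"spin": 0}]'

```text
time: 4.95
tool_pos: [0.5827, -0.1079, 0.0519]
tcp_rot: [3.112, 0.433, 0.0]
wrist_force: [-1.0, 0.6, 4.1]
width: 0.005
```

This disc gives with the spring's force, so it is the catch. I keep pressing gently.

Emit:
play_rows --series '[{"translation": [0,0,0.001],"spin": 0},{"translation": [0,0,0.0005],"spin": 0},{"translation": [0,0,0],"spin": 0}]'

```text
time: 5.25
tool_pos: [0.5827, -0.1079, 0.0503]
tcp_rot: [3.112, 0.433, 0.0]
wrist_force: [-0.7, -0.3, 4.8]
width: -0.004
```

Emit:
play_rows --series '[{"translation": [0,0,0.0008],"spin": 0},{"translation": [0,0,0.0005],"spin": 0},{"translation": [0,0,0],"spin": 0},{"translation": [0,0,0],"spin": 0}]'

```text
time: 5.65
tool_pos: [0.5827, -0.1079, 0.0491]
tcp_rot: [3.112, 0.433, 0.0]
wrist_force: [-1.6, 0.2, 5.1]
width: 0.003
```

```bash
python3 - <<'E'
from h import *
cv2.imwrite("pics/s2.png",bot.read_camera("scene")[180:420,120:440])
s=bot.read_state();print(s["time"],s["tool_pos"].round(4),s["wrist_force"].round(2))
E
```

```text
5.7 [ 0.5827 -0.1079  0.0491] [-1.63  0.2   3.78]
```

View pics/s2.png

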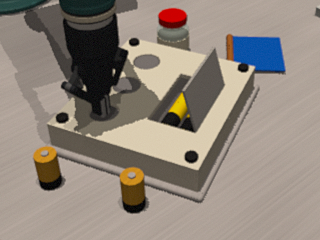

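The crop shows the door swung up (hinge side around (195,110)) with the batteries inside. I let go straight up, then back away.

Emit:
play_rows --series '[{"translation": [0,0,-0.004],"spin": 0},{"translation": [0,0,-0.008],"spin": 0},{"translation": [0,0,-0.02],"spin": 0},{"translation": [0,0,-0.03],"spin": 0},{"translation": [0,0,-0.04],"spin": 0}]'

```text
time: 6.2
tool_pos: [0.5805, -0.1074, 0.1496]
tcp_rot: [-3.11, -0.433, 0.008]
wrist_force: [0.6, -0.2, 0.8]
width: -0.004
```

Emit:
play_rows --series '[{"translation": [0,0,-0.04],"spin": 0},{"translation": [-0.03,0.02,-0.02],"spin": 0},{"translation": [-0.035,0.025,0],"spin": 0},{"translation": [-0.035,0.025,0],"spin": 0},{"translation": [-0.035,0.025,0],"spin": 0}]'

```text
time: 6.7
tool_pos: [0.4776, -0.237, 0.2114]
tcp_rot: [3.111, 0.435, 0.001]
wrist_force: [0.1, -0.4, -0.5]
width: 0.001
```

Emit:
play_rows --series '[{"translation": [-0.03,0.025,0],"spin": 0},{"translation": [0,0,0],"spin": 0},{"translation": [0,0,0],"spin": 0},{"translation": [0,0,0],"spin": 0},{"translation": [0,0,0],"spin": 0}]'

```text
time: 7.2
tool_pos: [0.4574, -0.2674, 0.2109]
tcp_rot: [-3.111, -0.436, -0.0]
wrist_force: [-0.1, -0.4, 0.8]
width: -0.0
```

```bash
python3 - <<'E'
from h import *
cv2.imwrite("pics/t3.png",bot.read_camera("top"))
s=bot.read_state();print(s["time"],s["tool_pos"].round(4),s["wrist_force"].round(2),abs(s["joint_vel"]).max())
E
```

```text
7.25 [ 0.4574 -0.2674  0.2109] [ 0.53 -0.02 -0.19] 0.0027246296979406464
```

View pics/t3.png

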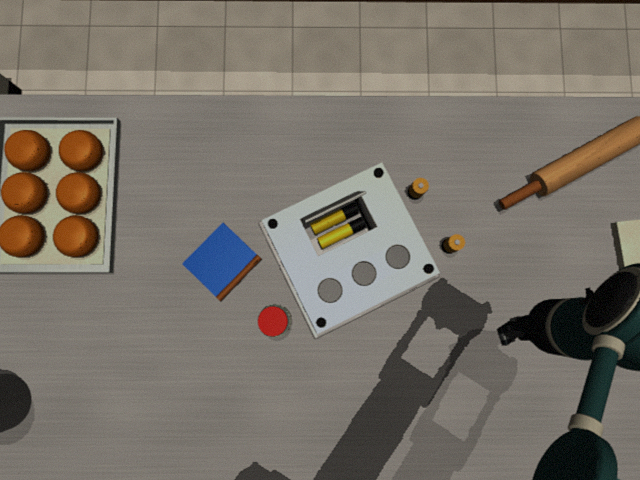

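The top view shows the door open at (335,207), with the hand clear at (505,335). The cells (419,188) and (455,243), the jar (273,321) and the scraper are where they were.

```bash
python3 -c "
from workcell import bot
print(bot.finish_job())"
```

```text
the job is handed in; nothing more can be done
None
```

The battery door is open, the catch has been let go, and the job is handed in. It took about 7.3 s on the robot's clock.

- **Finding the catch:** I felt the disc nearest the loose batteries first, with the fingers shut. It gave under about 2.6 N, and the force rose the way the spring should, so it was the catch. I never touched the other two discs.
- **Pressing:** I pressed it down about 4.5 mm. The highest force I read was about 5 N, and the scene camera showed the door swinging open.
- **Letting go:** I lifted straight up, then moved the hand well away to the side.

In the last top view the door was still open and the batteries, jar and scraper had not visibly moved. The arm was at rest, and the wrist force was down to noise, under 1 N. None of my checks failed or disagreed. I did not measure the catch disc's return directly; it looks normal in that picture.

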